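Date-stamp the game record on its sloping rest

ROBOT

A 7-joint arm with a two-finger parallel gripper is mounted at the origin on the work surface. World frame = base frame: x ahead of the robot, y to its left, z up, the work surface at z = 0. Lengths are in m, angles in rad, forces in N, time in s.
With the tool pointing down it reaches from about 0.425 to 0.925 m from the base axis. Payload 6.8 kg.
Tool frame: the origin (TCP) lies midway between the tips of the shut fingers; the grasp point (between the pads) lies 19 mm behind it; z points along the fingers, y is the direction in which the jaws open and shut (so a half turn about z gives the same grasp; the last joint's range is limited). The gripper opens to 88 mm and grips with 3 to 60 N. Pads are 20 mm wide; open, the fingers measure 115 mm over their backs; the gripper's body (75 mm by 178 mm) begins 61 mm behind the grasp point.
Start: joints at [-1.327, 0.477, 0.022, 1.555, -0.011, 1.109, -0.083], TCP at [0.233, 0.634, 0.223] pointing down, gripper open.
Joint ranges: [-2.96, 2.96], [-0.34, 2.1], [-1.41, 1.46], [0.24, 2.44], [-1.37, 4.51], [0.17, 1.92], [-2.96, 2.96]. Speed limits (rad/s): [2.39, 2.39, 3.14, 3.14, 3.14, 3.14, 3.14].

INTERFACE

Orientations are given as a rotation vector (axis times angle).
In Python, from plant import arm gives the robot as it stands.
- The arm moves only by the shell command python3 -m jog 'ROWS' [FORCE]. ROWS is JSON, a list that holds one entry, the list of rows, each a list of 7 numbers: the opening, from -1 (shut) to 1 (fully open), so that 0 is half open, then the shift along the tool's x, y, z in mm, then the turn, a rotation vector about the tool's x, y, z in rad. A call has 1 to 20 rows; each row is the pose to reach, as a shift and turn from the pose commanded when the call began, along the tool's axes at that moment; what a row does not reach only later rows make up. A row lasts 1/10 s, in which the tool goes at most 50 mm and 8.59 degrees, less where a joint would pass 70% of its speed; a pose out of reach is approached as far as the arm can. A call with a gripper value outside its range is refused whole. The fingers move at their own pace and stop on an object; FORCE is the grip in N (left out, the last holds). Time passes only in rows, so rows that repeat a pose let the fingers close. It gives the time, the measured TCP pose, the force and the opening at its end, in the units of the state.
- arm.read_state(): the state, without advancing time (a new reading comes with each control period).
- arm.snapshot(name): name is "side" or "top" or "wrist"; returns (picture, depth): 400x640x3 uint8, blue, green, red; 400x640 float32, m along the optical axis (not along the pixel's ray), 0 where there is no reading.
- arm.get_calibration(name): a dict with "camera_matrix" (3x3 intrinsics, pixels), "xyz" and "orientation" of the camera in the world. Camera axes: x right, y down, z forward; pixel columns grow to the right and rows downward; lengths in m; the calibration is good to about 2 mm. A picture is of the moment at which its call begins: read the wrist's pose just before it. get_calibration takes no time and is no camera call; for the wrist camera it gives the pose at the moment of the call.
- arm.hand_in(): hands the job in, once; it reports no verdict.
Trained networks look in the newest picture that a camera, given by its name, has taken for a name from the list of things; names that differ only in an ending like _2 or _b are one class to them, and where a whole thing is asked for, a point or a joint stands for the part that bears it (a point fixed in the world has none). Each returns a list of dicts, best first, with "confidence" (0 to 1); they miss things now and then, are a little off and sometimes report something else, mostly with a low value. They report only what shows in the picture. A call takes as long as a camera call. They do not tell look-alikes from the thing itself.
- arm.recognise(label, camera): "centre" ([x, y, z] in m, in world coordinates, good to about 4 mm: the middle of the surface that is visible of it).
- arm.trace(label, camera): "region" (400x640 bool, what is visible of it).
- arm.spot_point(label, camera): "centre" ([x, y, z] in m, in world coordinates, good to about 4 mm: a listed point, or the origin of a listed thing).
The state is a dict: "t": time; "q": joint angles; "joint_vel": joint speeds; "effort": joint torques, N m; "position": TCP position; "ee_rot": TCP orientation; "ft_force": force on the tool from outside, world axes, zero at the start; "moment": the same for the moment, N m; "grip_width": finger opening in m.
Only numpy, scipy, OpenCV 4.12 (cv2) and the standard library are available. Lean on these libraries where they do the work, as an engineer would, in place of code of your own. Each camera call takes 0.05 s, during which the arm holds its last target. There are 200 camera calls.

TASK

Date the game record: take the blue self-inking date stamp from its cork mat, set its foot flat on the sloping record pad, right way up (orange side towards the pad's lower edge) and square inside the red-outlined date box, and push the stamp down until it bottoms on its stop, holding it there a moment. Do not stamp anywhere else and leave the other things on the table where they are. Then stand the stamp upright back on its cork mat and let go.

Things in the scene. Friction and masses are not known exactly. Their poses are not given: they have to be found in the camera images.
- stamp: Foot frame of a hand-held self-inking date stamp, dark grey, 36 mm deep (its x) by 52 mm wide (its y), 28 mm high at its two side shoulders. Loose, 0.1 kg with its cap (hidden mass varies). Origin: centre of the underside of the foot; z up out of the foot, -x is the stamp's front (orange side; at the start it roughly faces the robot). The blue cap on top slides straight down over the foot; the whole stamp is 86 mm high with the cap up.
- stamp_cap (a joint): Stroke of the stamp's cap, m: 0 = up (sprung), 0.016 = pushed fully down, cap resting on the shoulders of the foot (its stop). The spring needs about 5 N to start moving and 13 N at the stop; the cap springs back up when released. Pushed more than 0.010 it prints.
- stamp_grip (a point): Centre of the cap, 66 mm above the foot's underside when up. The cap is a blue plastic block 34 mm deep (stamp x) by 52 mm wide (stamp y) by 42 mm high, from 44 to 86 mm above the underside, with an orange patch on its front and an orange strip along the front edge of its top; it is the part to hold and to push.
- stamp_front (a point): Middle of the front bar of the stamp's foot, 18 mm ahead (-x) of the foot's centre, 3 mm up: the side that must face the pad's lower edge.
- stamp_mat: Flat cork mat, 100 mm (x) by 120 mm (y), 5 mm thick, lying fixed on the table; the stamp stands on it. Origin: centre of its underside.
- kifu_rest: Fixed dark walnut wedge block (writing slope), 210 mm deep (x) by 200 mm wide (y), 18 mm high at the front (-x, roughly towards the robot) rising to 130 mm at the back: its top slopes at 28 degrees. Origin: centre of its underside.
- record_pad: Ivory pad of record sheets, fixed on the slope: 205 mm up the slope (its x) by 148 mm (its y), 3 mm thick, thin grey printed lines. Origin: centre of its underside, on the middle of the slope; x points up the slope (away from its lower edge), z square out of the sloping face (28 degrees from vertical). A 10 mm high wooden ledge runs below the lower edge; a small steel clip, at most 11 mm high over the slope, sits at the upper edge 45 mm to the +y side.
- date_box (a point): Centre, on the pad's top face, of the red-outlined date box printed in the upper part of the pad: 60 mm (pad x) by 80 mm (pad y). It lies 52 mm up the slope and 30 mm to the -y side of the pad's centre. Axes as the pad's.
- frog: Cast bronze frog paperweight, about 70 by 80 mm, 45 mm high, beyond the mat. Leave it.
- incense_holder: Blue porcelain incense holder with bronze lid, 74 mm across, 78 mm high, between rest and mat. Leave it.
- pen: Black brush pen, 135 mm long (its y), 11 mm thick, lying between the mat and the robot. Leave it.
- saucer: Dark wooden saucer, 112 mm across, 15 mm high, carrying the teacup. Leave it.
- teacup: White teacup, 68 mm across, 78 mm high, on the saucer. Leave it.
Not all that is in view belongs to the job. Of the things that look like the stamp_mat, take the one that is farthest to the robot's left at the start.

How it is judged:
By the outcome, as a careful person would: the job done as asked, in the order asked, and still so for the second after the job is handed in, with the robot touching nothing.
It also fails if it takes over 58 s, if anything falls off the work surface, if the arm or the gripper's body presses on something with over 40 N, if the wrist force passes 120 N, or if a joint passes its speed limit or range.

## Working session

There is one attempt and no reset: what is moved stays moved. The work goes in short steps, Python scripts to look and compute and a shell command to move; the robot and the scene stay as the last step left them, time stands still between calls to the robot, and variables do not carry over. Pictures are saved under pics/ and viewed, about 8 in all and at most 12, crops included, and the job is handed in when it is done.

```bash
mkdir -p pics; cat > h.py <<'E'
import numpy as np, cv2
from scipy.spatial.transform import Rotation as R
from plant import arm
def cal(n):
    c=arm.get_calibration(n); o=np.array(c["orientation"],float)
    M=o if o.shape==(3,3) else (R.from_rotvec(o).as_matrix() if o.size==3 else R.from_quat(o).as_matrix())
    return np.array(c["camera_matrix"]),np.array(c["xyz"]),M
def cloud(d,n,c=None):
    K,t,M=c or cal(n); v,u=np.mgrid[:d.shape[0],:d.shape[1]]
    P=np.stack([(u-K[0,2])/K[0,0]*d,(v-K[1,2])/K[1,1]*d,d],-1)
    return P@M.T+t
E
python3 - <<'E'
from h import *
print(arm.read_state()); print(arm.get_calibration("top"))
ims=[]
for n in("top","side"):
    p,d=arm.snapshot(n); cv2.imwrite(f"pics/{n}0.png",p); np.save(f"{n}0.npy",d)
    for l in("stamp","stamp_mat","date_box","record_pad","kifu_rest","incense_holder","teacup","frog","pen"):
        f=arm.spot_point(l,n)
        print(n,l,[(np.round(x["centre"],3).tolist(),round(x["confidence"],2)) for x in f[:4]])
E
```

```text
{'t': 0.0, 'q': array([-1.32712035,  0.47782333,  0.02230715,  1.5564236 , -0.01151666,
        1.10925751, -0.08311571]), 'joint_vel': array([ 0.00066557,  0.00016592,  0.00071565,  0.00186362,  0.00129363,
       -0.00017134,  0.0001059 ]), 'effort': array([ 5.96405207e-04, -5.82840335e+01,  1.53520491e+00, -2.72611731e+01,
       -5.42226539e-02,  1.68387406e-02,  1.53917308e-04]), 'position': array([0.23237017, 0.63312194, 0.22167725]), 'ee_rot': array([-5.49643888e-01, -3.09292211e+00,  2.78333804e-03]), 'ft_force': array([-0.09927414,  0.06294034, -0.44315963]), 'moment': array([ 0.00432838, -0.00765052, -0.03931834]), 'grip_width': 0.08753685973194633}
{'camera_matrix': array([[476.35584544,   0.        , 320.75183587],
       [  0.        , 476.35584544, 195.28396846],
       [  0.        ,   0.        ,   1.        ]]), 'xyz': array([0.41325052, 0.00224672, 1.03961398]), 'orientation': array([-2.13362521,  2.16037899, -0.15307961])}
top stamp [([0.591, -0.193, 0.01], 0.7), ([0.609, -0.187, 0.004], 0.69)]
top stamp_mat [([0.607, -0.206, -0.002], 0.91), ([0.388, -0.309, 0.0], 0.85), ([0.603, 0.179, 0.104], 0.64)]
top date_box [([0.601, 0.178, 0.099], 0.68)]
top record_pad [([0.568, 0.212, 0.074], 0.83)]
top kifu_rest [([0.565, 0.217, 0.002], 0.95)]
top incense_holder [([0.47, 0.021, 0.003], 0.77)]
top teacup [([0.742, -0.02, 0.01], 0.93)]
top frog [([0.736, -0.237, -0.002], 0.73)]
top pen [([0.519, -0.198, -0.001], 0.79)]
side stamp [([0.609, -0.191, 0.009], 0.59)]
side stamp_mat [([0.379, -0.305, -0.0], 0.75), ([0.605, -0.207, -0.001], 0.74)]
side date_box [([0.604, 0.176, 0.097], 0.88)]
side record_pad [([0.563, 0.215, 0.076], 0.69)]
side kifu_rest [([0.571, 0.215, -0.002], 0.76)]
side incense_holder [([0.47, 0.019, -0.0], 0.92)]
side teacup []
side frog [([0.742, -0.238, -0.0], 0.93)]
side pen []
```

View pics/top0.png

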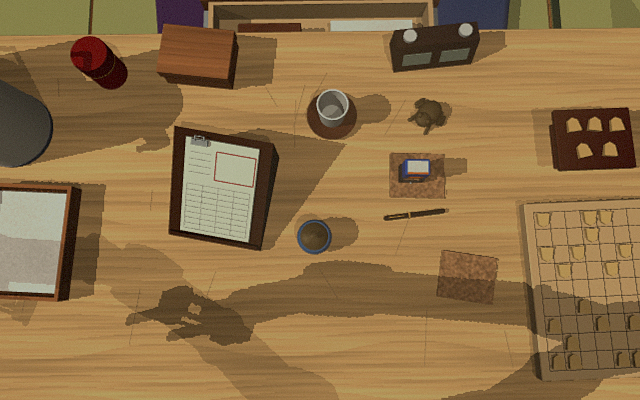

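View pics/side0.png

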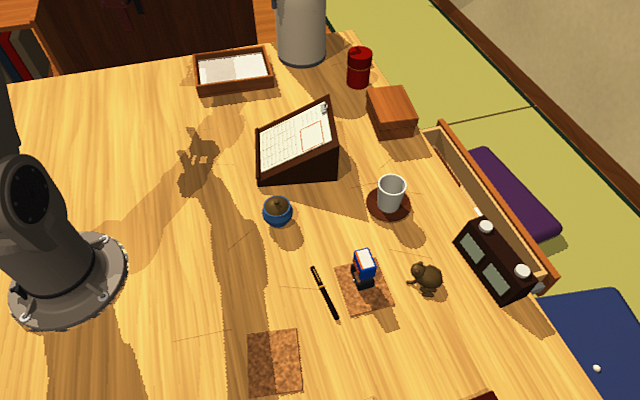

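The top view puts the stamp at about (416,170) on the left-hand mat (417,175). The look-alike mat is at (467,277), and the red box is at (236,169). Next I'll measure the stamp's yaw and the box pose.

```bash
cat > m.py <<'E'
from h import *
p=cv2.imread("pics/top0.png").astype(int); d=np.load("top0.npy"); P=cloud(d,"top")
s=(P[...,2]>.08)&(P[...,2]<.1)&(abs(P[...,0]-.605)<.05)&(abs(P[...,1]+.195)<.05)
q=P[s]; print("cap top",s.sum(),q.mean(0),cv2.minAreaRect((q[:,:2]*1000).astype(np.float32)))
b,g,r=p[...,0],p[...,1],p[...,2]
o=s&(r>b+50); print("orange",o.sum(),P[o].mean(0) if o.any() else 0)
# mat
m=(P[...,2]<.012)&(abs(P[...,0]-.605)<.08)&(abs(P[...,1]+.206)<.09)&(P[...,2]>.003)
print("mat",m.sum(),cv2.minAreaRect((P[m][:,:2]*1000).astype(np.float32)))
# pad plane
w=(P[...,0]>.45)&(P[...,0]<.7)&(P[...,1]>.1)&(P[...,1]<.32)
pad=w&(r>150)&(g>140)&(b>110)&(P[...,2]>.02)
Q=P[pad]; 
for _ in range(3):
    c=Q.mean(0); n=np.linalg.svd(Q-c,full_matrices=False)[2][2]; n*=np.sign(n[2]); Q=Q[abs((Q-c)@n)<.004]
print("pad n",n,"tilt",np.degrees(np.arccos(n[2])),"az",np.degrees(np.arctan2(-n[1],-n[0])),"c",c,len(Q))
x=np.array([0,0,1])-n*n[2]; x/=np.linalg.norm(x); y=np.cross(n,x)
u=np.stack([(Q-c)@x,(Q-c)@y],1)*1000; R_=cv2.minAreaRect(u.astype(np.float32)); print("pad rect (x,y mm)",R_)
red=w&(r>b+50)&(r>g+50)&(abs((P-c)@n)<.006)&(P[...,2]>.06)
A=P[red]; ua=np.stack([(A-c)@x,(A-c)@y],1)*1000; B=cv2.minAreaRect(ua.astype(np.float32)); print("red",red.sum(),B)
print("box centre",c+(x*B[0][0]+y*B[0][1])/1000,"x",x,"y",y)
E
python3 m.py
```

```text
cap top 438 [ 0.60527586 -0.19315612  0.09084058] ((605.7730712890625, -193.67279052734375), (51.06322479248047, 34.31291580200195), 88.73545837402344)
orange 42 [ 0.59349276 -0.19526987  0.09240109]
mat 1800 ((605.126220703125, -205.72377014160156), (159.05557250976562, 179.401123046875), 0.018970560282468796)
pad n [-0.46124716  0.09115977  0.88257632] tilt 28.045278126397875 az -11.17972259834414 c [0.56544255 0.21174889 0.07759043] 5912
pad rect (x,y mm) ((-2.001861572265625, 0.8886871337890625), (205.75123596191406, 147.8328857421875), 0.1371374875307083)
red 121 ((49.59410858154297, -29.181541442871094), (81.88182830810547, 63.19932556152344), 89.97518157958984)
box centre [0.60272461 0.17463455 0.10090805] x [ 0.8658284  -0.17112023  0.47016917] y [0.19388717 0.98102383 0.        ]
```

```bash
cat >> h.py <<'E'
def toolR(yaw,tilt=0):
    "tool for stamp frame yawed by yaw (deg), pitched up-slope by tilt: y=stamp x, z=-stamp z"
    S=(R.from_euler("z",yaw,degrees=True)*R.from_euler("y",-tilt,degrees=True)).as_matrix()
    return np.stack([S[:,1],S[:,0],-S[:,2]],1)
def rel(pos,Rt):
    s=arm.read_state(); R0=R.from_rotvec(s["ee_rot"]).as_matrix()
    print("t",s["t"],"shift mm",np.round(R0.T@(np.array(pos)-s["position"])*1000,1).tolist(),"turn",np.round(R.from_matrix(R0.T@Rt).as_rotvec(),4).tolist())
E
python3 -c "
from h import *
rel([.59,-.1935,.235],toolR(0))
print(toolR(0,28))"
```

```text
t 1.0 shift mm [-620.5, -653.3, -12.3] turn [-0.0, 0.0, 1.219]
[[-0.          0.88294759  0.46947156]
 [ 1.          0.          0.        ]
 [ 0.          0.46947156 -0.88294759]]
```

```bash
python3 -m jog '[[[1,-31,-33,-1,0,0,0.06],[1,-66,-69,-2,0,0,0.13],[1,-101,-105,-3,0,0,0.2],[1,-136,-142,-3,0,0,0.27],[1,-171,-179,-4,0,0,0.34],[1,-206,-216,-5,0,0,0.41],[1,-241,-253,-6,0,0,0.48],[1,-276,-290,-6,0,0,0.55],[1,-311,-327,-7,0,0,0.62],[1,-346,-364,-8,0,0,0.69],[1,-381,-401,-8,0,0,0.76],[1,-416,-438,-9,0,0,0.83],[1,-451,-475,-10,0,0,0.9],[1,-486,-512,-10,0,0,0.97],[1,-521,-549,-11,0,0,1.04],[1,-556,-586,-12,0,0,1.11],[1,-591,-623,-12,0,0,1.18],[1,-612,-645,-12,0,0,1.219],[1,-620,-653,-12,0,0,1.219],[1,-620,-653,-12,0,0,1.219]]]' 30
python3 - <<'E'
from h import *
s=arm.read_state(); print(s["q"],s["ee_rot"])
c=cal("wrist"); p,d=arm.snapshot("wrist"); cv2.imwrite("pics/w1.png",p); P=cloud(d,"wrist",c)
m=(P[...,2]>.08)&(P[...,2]<.1)&(abs(P[...,0]-.605)<.06)&(abs(P[...,1]+.195)<.06)
q=P[m]; print(m.sum(),q.mean(0),cv2.minAreaRect((q[:,:2]*1000).astype(np.float32)))
b,r=p[...,0].astype(int),p[...,2].astype(int); o=m&(r>b+50)
print(o.sum(),P[o].mean(0)); print(cv2.minAreaRect((P[o][:,:2]*1000).astype(np.float32)))
E
```

```text
t: 3.0
position: [0.5895, -0.195, 0.2344]
ee_rot: [2.224, 2.218, -0.002]
ft_force: [-1.2, -0.3, -0.2]
grip_width: 0.088
[-0.25170125  0.43150501  0.63997497  1.71107682 -0.28367799  1.0935876
  0.47321155] [ 2.22422983e+00  2.21796130e+00 -1.68829390e-03]
1606 [ 0.607805   -0.19228924  0.09105398] ((608.081298828125, -193.9093475341797), (52.39456558227539, 34.05741882324219), 88.46790313720703)
165 [ 0.59470852 -0.19347646  0.091906  ]
((608.7979736328125, -193.74131774902344), (41.08015441894531, 32.46257781982422), 89.92138671875)
```

View pics/w1.png

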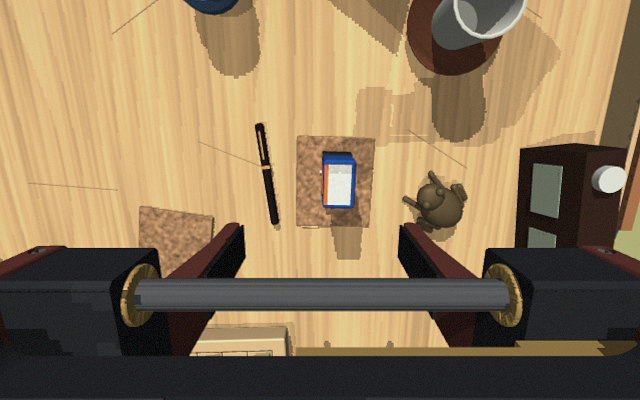

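The wrist view shows the stamp at (340,180) with its orange strip on the left, facing the robot. It agrees with the top view: x 0.607, y -0.194, yaw about -1.4°.

```bash
python3 -c "
from h import *
rel([.607,-.1938,.053],toolR(-1.4))"
```

```text
t 3.05 shift mm [-1.1, 17.7, 181.3] turn [-0.0007, -0.0004, 0.0241]
```

```bash
python3 -m jog '[[[1,0,9,40,0,0,0.012],[1,0,17.5,85,0,0,0.024],[1,0,17.5,110,0,0,0.024],[1,0,17.5,110,0,0,0.024]]]'
python3 -c "
from h import *
for i in range(2): rel([.607,-.1938,.053],toolR(-1.4))"
```

```text
t: 3.45
position: [0.6046, -0.1888, 0.121]
ee_rot: [-2.239, -2.194, 0.005]
ft_force: [0.0, 0.6, 0.3]
grip_width: 0.0879
t 3.45 shift mm [-5.1, 3.0, 67.9] turn [-0.0072, -0.003, 0.0042]
t 3.45 shift mm [-5.1, 3.0, 67.9] turn [-0.0072, -0.003, 0.0042]
```

```bash
for i in 1 2; do python3 -m jog '[[[1,0,0,0,0,0,0]]]' | head -3; done; python3 -c "
from h import *
rel([.607,-.1938,.053],toolR(-1.4)); print(cal('wrist')[1])"
```

```text
t: 3.55
position: [0.6072, -0.1913, 0.1253]
ee_rot: [-2.245, -2.196, -0.001]
t: 3.65
position: [0.6082, -0.1926, 0.1268]
ee_rot: [2.245, 2.194, 0.003]
t 3.65 shift mm [-1.3, -1.4, 73.8] turn [0.0031, 0.0, 0.0014]
[ 0.6093919  -0.12690487  0.28880213]
```

```bash
python3 -m jog '[[[1,-1,-1.5,35,0,0,0],[1,-1,-1.5,65,0,0,0],[1,-1,-1.5,73,0,0,0],[1,-1,-1.5,73,0,0,0],[1,-1,-1.5,73,0,0,0],[-1,-1,-1.5,73,0,0,0],[-1,-1,-1.5,73,0,0,0],[-1,-1,-1.5,73,0,0,0],[-1,-1,-1.5,73,0,0,0],[-1,-1,-1.5,73,0,0,0],[-1,-1,-1.5,73,0,0,0]]]' 45; python3 -c "
from h import *
rel([.607,-.1938,.053],toolR(-1.4))"
```

```text
t: 4.75
position: [0.6055, -0.1939, 0.0516]
ee_rot: [-2.248, -2.195, 0.0]
ft_force: [0.5, -0.0, 0.5]
grip_width: 0.0433
t 4.75 shift mm [0.2, 1.5, -1.4] turn [-0.0001, -0.0, 0.0004]
```

```bash
python3 -m jog '[[[-1,0,0,0,0,0,0],[-1,0,0,0,0,0,0],[-1,0,0,0,0,0,0],[-1,0,0,0,0,0,0],[-1,0,0,0,0,0,0]]]'; python3 -m jog '[[[-1,0,0,-20,0,0,0],[-1,0,0,-50,0,0,0],[-1,0,0,-90,0,0,0],[-1,0,0,-130,0,0,0],[-1,0,0,-145,0,0,0],[-1,0,0,-145,0,0,0],[-1,0,0,-145,0,0,0],[-1,0,0,-145,0,0,0]]]'
python3 - <<'E'
from h import *
s=arm.read_state(); print(s["position"],s["ee_rot"])
for n in("wrist","side"):
    c=cal(n); p,d=arm.snapshot(n); cv2.imwrite(f"pics/{n}2.png",p); np.save(f"{n}2.npy",d)
    P=cloud(d,n,c)
    for l in ("stamp","stamp_grip","stamp_front"):
        print(n,l,[(np.round(x["centre"],4).tolist(),round(x["confidence"],2)) for x in arm.spot_point(l,n)[:2]])
a=cv2.imread("pics/wrist2.png")[60:360]; b=cv2.imread("pics/side2.png")[120:330,230:530]
cv2.imwrite("pics/c2.png",np.vstack([a,cv2.resize(b[:140],(640,299))])[:600])
E
```

```text
t: 5.25
position: [0.6057, -0.1939, 0.0517]
ee_rot: [2.248, 2.194, 0.0]
ft_force: [1.0, 0.4, 0.2]
grip_width: 0.0339
t: 6.05
position: [0.6043, -0.1932, 0.1943]
ee_rot: [-2.245, -2.193, 0.003]
ft_force: [-0.3, -0.7, -0.8]
grip_width: 0.0339
[ 0.60428857 -0.19324361  0.19425945] [-2.24535686 -2.19259091  0.00327086]
wrist stamp [([0.6025, -0.1898, 0.1496], 0.96)]
wrist stamp_grip [([0.6026, -0.1895, 0.2106], 0.78), ([0.7375, -0.0215, 0.0102], 0.21)]
wrist stamp_front []
side stamp [([0.6048, -0.1896, 0.1519], 0.69)]
side stamp_grip [([0.604, -0.1928, 0.2179], 0.84)]
side stamp_front [([0.585, -0.1918, 0.1528], 0.76), ([0.7414, -0.2354, -0.0022], 0.42)]
```

View pics/c2.png

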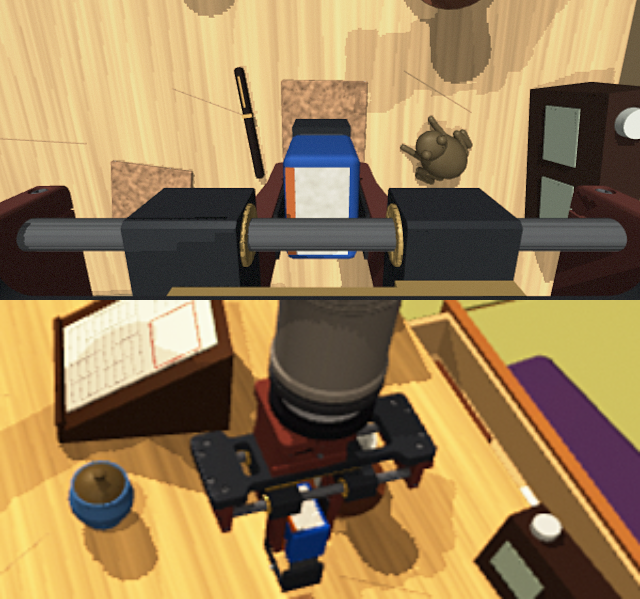

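The stamp hangs square and upright in the jaws, at (320,190) in the wrist view. Next is the pre-contact pose over the pad.

```bash
cat > b.py <<'E'
from h import *
B=np.array([.6027,.1746,.1009]); T=toolR(-11.2,28); n=-T[:,2]
def over(h): rel(B+n*(.0467+h),T)
E
python3 -c "
from b import *
print(n); over(.08)"
```

```text
[-0.46053055  0.0911875   0.88294759]
t 6.45 shift mm [378.5, -70.3, -16.4] turn [-0.4879, -0.0418, 0.168]
```

```bash
python3 -m jog '[[[-1,20,-4,-15,-0.02,0,0.01],[-1,50,-10,-25,-0.07,-0.005,0.02],[-1,90,-18,-25,-0.13,-0.01,0.04],[-1,130,-26,-25,-0.19,-0.015,0.06],[-1,170,-33,-25,-0.25,-0.02,0.08],[-1,210,-40,-25,-0.3,-0.025,0.1],[-1,250,-48,-22,-0.35,-0.03,0.12],[-1,290,-55,-20,-0.4,-0.035,0.14],[-1,330,-62,-18,-0.45,-0.038,0.155],[-1,365,-68,-16,-0.488,-0.042,0.168],[-1,378,-70,-16,-0.488,-0.042,0.168],[-1,378,-70,-16,-0.488,-0.042,0.168],[-1,378,-70,-16,-0.488,-0.042,0.168],[-1,378,-70,-16,-0.488,-0.042,0.168],[-1,378,-70,-16,-0.488,-0.042,0.168]]]'
python3 - <<'E'
from b import *
over(.08)
c=cal("wrist"); p,d=arm.snapshot("wrist"); cv2.imwrite("pics/w3.png",p); P=cloud(d,"wrist",c)
print([(np.round(x["centre"],4).tolist(),round(x["confidence"],2)) for x in arm.spot_point("date_box","wrist")[:2]],
[(np.round(x["centre"],4).tolist(),round(x["confidence"],2)) for x in arm.spot_point("stamp","wrist")[:2]])
r=p.astype(int); h=(P-B)@n; w=(abs(h)<.008)&(np.linalg.norm(P-B,axis=-1)<.07)
red=w&(r[...,2]>r[...,0]+50)&(r[...,2]>r[...,1]+50)
A=P[red]-B; x,y=T[:,1],T[:,0]
u=np.stack([A@x,A@y],1)*1000; print(red.sum(),cv2.minAreaRect(u.astype(np.float32)),u.min(0),u.max(0)); print("plane offset",np.median(h[w])*1000)
E
```

```text
t: 7.95
position: [0.5453, 0.1833, 0.2128]
ee_rot: [2.114, 1.729, 0.432]
ft_force: [1.1, -1.3, -1.6]
grip_width: 0.034
t 7.95 shift mm [2.6, -1.3, -0.6] turn [0.0003, 0.0016, -0.0035]
[([0.6049, 0.1797, 0.1037], 0.94)] [([0.5686, 0.1801, 0.1716], 0.91)]
350 ((1.0899105072021484, 14.072857856750488), (61.61422348022461, 56.39449691772461), 0.16630670428276062) [-29.75508295 -14.21190048] [31.92740556 42.23426596]
plane offset -0.6621275021036529
```

View pics/w3.png

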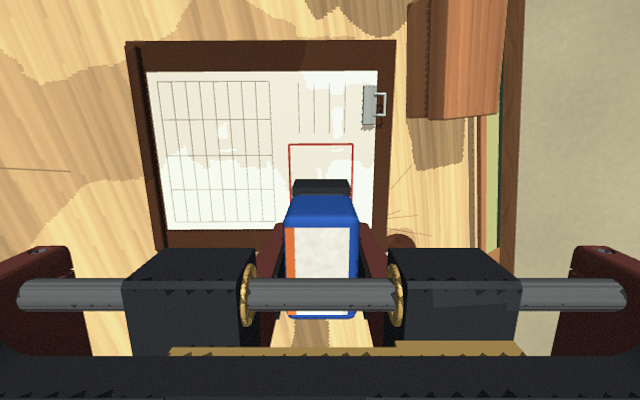

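The wrist view shows the stamp aligned with the box, orange towards the lower edge. The box's top edge is at row 144 and its sides are at columns 289–353. It sits about 1.7 mm further to +y than I'd assumed, so I'll correct for that.

```bash
python3 -m jog '[[[-1,4,0,20,0,0,0],[-1,4.5,0,45,0,0,0],[-1,4.5,0,65,0,0,0],[-1,4.5,0,73,0,0,0],[-1,4.5,0,73,0,0,0],[-1,4.5,0,73,0,0,0],[-1,4.5,0,73,0,0,0]]]'
python3 - <<'E'
from b import *
B+=.001*T[:,1]+.0017*T[:,0]; over(0)
c=cal("wrist"); p,d=arm.snapshot("wrist"); cv2.imwrite("pics/w4.png",p)
q,_=arm.snapshot("side"); cv2.imwrite("pics/s4.png",np.vstack([cv2.resize(q[70:250,230:400],(510,540))]))
E
```

```text
t: 8.8
position: [0.5793, 0.1838, 0.1491]
ee_rot: [2.11, 1.734, 0.435]
ft_force: [-0.3, 0.3, -1.4]
grip_width: 0.0338
t 8.8 shift mm [-2.8, 0.2, 7.5] turn [0.0011, -0.0013, -0.0003]
```

View pics/s4.png

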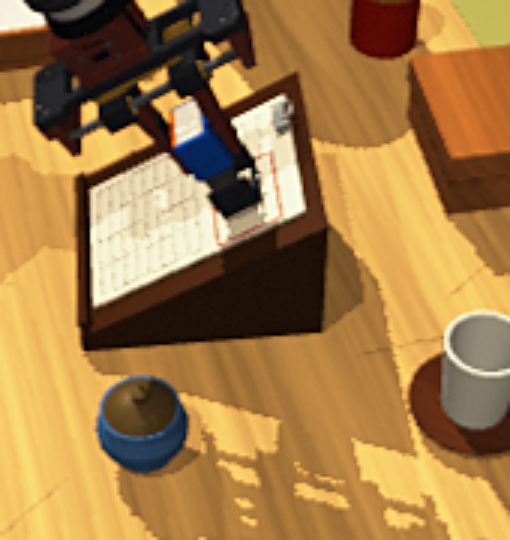

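The stamp hovers about 7 mm over the box. I'll press down in stages and watch the force.

```bash
python3 -m jog '[[[-1,-2,0,3,0,0,0],[-1,-2,0,6,0,0,0],[-1,-2,0,9,0,0,0],[-1,-2,0,9,0,0,0],[-1,-2,0,9,0,0,0]]]'; python3 -c "from b import *;B+=.001*T[:,1]+.0017*T[:,0]; over(0)";  python3 -m jog '[[[-1,0,0,3,0,0,0],[-1,0,0,6,0,0,0],[-1,0,0,9,0,0,0],[-1,0,0,11,0,0,0],[-1,0,0,11,0,0,0],[-1,0,0,11,0,0,0]]]'; python3 -c "from b import *;B+=.001*T[:,1]+.0017*T[:,0]; over(-.016)"
```

```text
t: 9.4
position: [0.5829, 0.1806, 0.1403]
ee_rot: [2.11, 1.733, 0.432]
ft_force: [-4.1, -0.2, 5.0]
grip_width: 0.0339
t 9.4 shift mm [-0.3, 0.7, -2.3] turn [0.0003, 0.0002, -0.0]
t: 10.0
position: [0.5879, 0.1796, 0.1307]
ee_rot: [2.111, 1.734, 0.433]
ft_force: [-7.5, -0.6, 8.0]
grip_width: 0.0341
t 10.0 shift mm [-0.4, 0.7, 2.8] turn [0.0003, -0.0001, -0.0001]
```

```bash
f(){ python3 -c "
from b import *
s=arm.read_state(); print('Fn',s['ft_force']@n,s['t'])";}
python3 -m jog '[[[-1,0,0,3,0,0,0],[-1,0,0,3,0,0,0],[-1,0,0,3,0,0,0]]]'|grep -v rot; f; python3 -m jog '[[[-1,0,0,2,0,0,0],[-1,0,0,2,0,0,0],[-1,0,0,2,0,0,0]]]'|grep -v rot; f
```

```text
t: 10.3
position: [0.5893, 0.1793, 0.1281]
ft_force: [-7.5, -0.7, 9.3]
grip_width: 0.0334
Fn 11.60306883977272 10.3
t: 10.6
position: [0.5898, 0.1794, 0.1272]
ft_force: [-21.8, 0.0, 30.7]
grip_width: 0.0339
Fn 37.12192380394978 10.6
```

```bash
python3 -m jog '[[[-1,0,0,-0.6,0,0,0],[-1,0,0,-0.6,0,0,0],[-1,0,0,-0.6,0,0,0],[-1,0,0,-0.6,0,0,0],[-1,0,0,-0.6,0,0,0],[-1,0,0,-0.6,0,0,0],[-1,0,0,-0.6,0,0,0]]]'|grep -v rot
python3 - <<'E'
from b import *
s=arm.read_state(); print('Fn',s['ft_force']@n)
B+=.001*T[:,1]+.0017*T[:,0]; over(-.016)
p,d=arm.snapshot("wrist"); q,_=arm.snapshot("side")
cv2.imwrite("pics/c5.png",np.hstack([cv2.resize(p[130:310,230:410],(400,400)),cv2.resize(q[90:170,270:350],(400,400))]))
E
```

```text
t: 11.3
position: [0.5897, 0.1793, 0.1273]
ft_force: [-14.0, -0.4, 19.7]
grip_width: 0.0336
Fn 23.814813101776853
t 11.3 shift mm [-0.4, 0.7, -1.0] turn [-0.0, -0.0004, -0.0003]
```

View pics/c5.png

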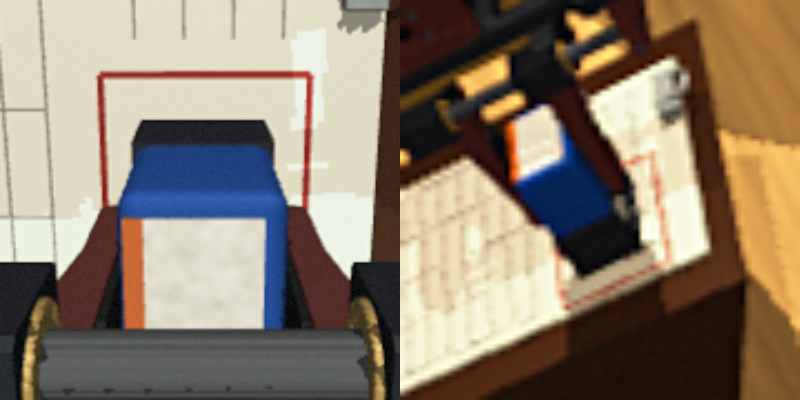

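The stamp is bottomed and square inside the box: the force rose steeply from 12 to 37 N at about 16 mm of stroke, and was held for over 0.5 s. Now I'll lift straight off.

```bash
python3 -m jog '[[[-1,0,0,-5,0,0,0],[-1,0,0,-12,0,0,0],[-1,0,0,-20,0,0,0],[-1,0,0,-35,0,0,0],[-1,0,0,-65,0,0,0],[-1,0,0,-100,0,0,0],[-1,0,0,-105,0,0,0],[-1,0,0,-105,0,0,0],[-1,0,0,-105,0,0,0]]]'
python3 -c "
from h import *
rel([.6057,-.196,.19],toolR(-1.4))"
```

```text
t: 12.3
position: [0.5415, 0.1886, 0.2186]
ee_rot: [2.11, 1.734, 0.432]
ft_force: [-0.3, -0.1, -0.8]
grip_width: 0.034
t 12.3 shift mm [-364.8, 108.0, 90.1] turn [0.4875, 0.0423, -0.1673]
```

```bash
python3 -m jog '[[[-1,-20,6,5,0.02,0.002,-0.01],[-1,-55,16,13,0.07,0.006,-0.025],[-1,-95,28,23,0.13,0.011,-0.045],[-1,-135,40,33,0.19,0.016,-0.065],[-1,-175,52,43,0.25,0.021,-0.085],[-1,-215,64,53,0.31,0.027,-0.106],[-1,-255,75,63,0.36,0.031,-0.124],[-1,-295,87,73,0.41,0.036,-0.14],[-1,-330,98,81,0.45,0.039,-0.155],[-1,-355,105,88,0.4875,0.0423,-0.1673],[-1,-365,108,90,0.4875,0.0423,-0.1673],[-1,-365,108,90,0.4875,0.0423,-0.1673],[-1,-365,108,90,0.4875,0.0423,-0.1673],[-1,-365,108,90,0.4875,0.0423,-0.1673]]]'
python3 - <<'E'
from h import *
rel([.6057,-.196,.053],toolR(-1.4))
c=cal("wrist"); p,d=arm.snapshot("wrist"); P=cloud(d,"wrist",c)
for n in("wrist","side"):
    if n=="side": arm.snapshot(n)
    for l in("stamp","stamp_mat"): print(n,l,[(np.round(x["centre"],4).tolist(),round(x["confidence"],2)) for x in arm.spot_point(l,n)[:2]])
E
```

```text
t: 13.7
position: [0.6057, -0.1939, 0.1903]
ee_rot: [-2.246, -2.195, -0.002]
ft_force: [-0.1, 0.3, -0.2]
grip_width: 0.034
t 13.7 shift mm [-2.3, 0.0, 137.3] turn [0.0003, -0.0018, 0.0018]
wrist stamp [([0.6048, -0.1944, 0.1455], 0.88)]
wrist stamp_mat [([0.3836, -0.3113, 0.0032], 0.84), ([0.6024, -0.2061, -0.0055], 0.63)]
side stamp [([0.6094, -0.1931, 0.1475], 0.86)]
side stamp_mat [([0.381, -0.3049, -0.0001], 0.64), ([0.6082, -0.2055, 0.0008], 0.6)]
```

```bash
python3 -m jog '[[[-1,-2,0,20,0,0,0],[-1,-5,0,60,0,0,0],[-1,-5,0,95,0,0,0],[-1,-5,0,120,0,0,0],[-1,-5,0,128,0,0,0],[-1,-5,0,133,0,0,0],[-1,-5,0,135.5,0,0,0],[-1,-5,0,135.5,0,0,0],[-1,-5,0,135.5,0,0,0],[-1,-5,0,135.5,0,0,0]]]'
```

```text
t: 15.0
position: [0.6063, -0.2011, 0.0561]
ee_rot: [2.248, 2.193, 0.002]
ft_force: [0.5, 0.1, -0.4]
grip_width: 0.0335
```

```bash
python3 -m jog '[[[-1,0,0,1,0,0,0],[-1,0,0,2,0,0,0],[-1,0,0,3,0,0,0],[-1,0,0,3,0,0,0],[-1,0,0,3,0,0,0]]]'; python3 -m jog '[[[-1,0,0,0.7,0,0,0],[-1,0,0,1.4,0,0,0],[-1,0,0,1.4,0,0,0],[-1,0,0,1.4,0,0,0]]]'
```

```text
t: 15.5
position: [0.6057, -0.2009, 0.0521]
ee_rot: [-2.249, -2.194, -0.001]
ft_force: [-0.2, 0.9, 0.1]
grip_width: 0.0337
t: 15.9
position: [0.6058, -0.201, 0.0512]
ee_rot: [2.249, 2.194, 0.001]
ft_force: [-2.2, 0.3, 5.3]
grip_width: 0.0337
```

Contact on the mat is confirmed at 5 N. I'll open slowly, then retreat upward.

```bash
python3 -m jog '[[[-0.1,0,0,-0.5,0,0,0],[0,0,0,-0.5,0,0,0],[0.2,0,0,-0.5,0,0,0],[0.5,0,0,-0.5,0,0,0],[1,0,0,-0.5,0,0,0],[1,0,0,-0.5,0,0,0],[1,0,0,-0.5,0,0,0],[1,0,0,-0.5,0,0,0],[1,0,0,-0.5,0,0,0],[1,0,0,-0.5,0,0,0]]]';python3 -m jog '[[[1,0,0,-20,0,0,0],[1,0,0,-50,0,0,0],[1,0,0,-90,0,0,0],[1,0,0,-130,0,0,0],[1,0,0,-170,0,0,0],[1,0,-25,-180,0,0,0],[1,0,-25,-180,0,0,0],[1,0,-25,-180,0,0,0],[1,0,-25,-180,0,0,0]]]'
python3 - <<'E'
from h import *
c=cal("wrist"); p,d=arm.snapshot("wrist"); P=cloud(d,"wrist",c)
m=(P[...,2]>.08)&(P[...,2]<.1)&(abs(P[...,0]-.605)<.06)&(abs(P[...,1]+.2)<.06)
q=P[m]; print(m.sum(),q.mean(0),cv2.minAreaRect((q[:,:2]*1000).astype(np.float32)))
s,_=arm.snapshot("side")
cv2.imwrite("pics/c6.png",np.hstack([cv2.resize(p[100:260,260:420],(400,400)),cv2.resize(s[80:330,230:480],(400,400))]))
E
```

```text
t: 16.9
position: [0.6057, -0.201, 0.0513]
ee_rot: [2.249, 2.194, 0.001]
ft_force: [0.1, 0.2, -1.2]
grip_width: 0.0881
t: 17.8
position: [0.5808, -0.1997, 0.2302]
ee_rot: [-2.247, -2.194, -0.0]
ft_force: [0.6, -0.2, 0.1]
grip_width: 0.0878
1648 [ 0.60598133 -0.19934163  0.09098042] ((606.442138671875, -200.98867797851562), (52.32133483886719, 33.90766143798828), 87.78713989257812)
```

View pics/c6.png

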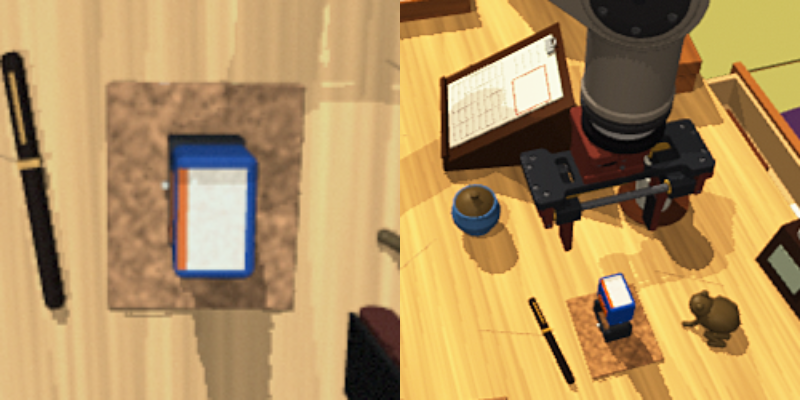

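```bash
python3 -c "
from plant import arm
print(arm.hand_in())"
```

```text
the job is handed in; nothing more can be done
None
```

I stamped the date box once and stood the stamp back on its cork mat. I handed the job in at about 18 s on the robot clock, against the 58 s limit.

- **Stamping:** I set the foot on the pad at the measured 28° slope, orange side towards the lower edge. The wrist and side views showed it square inside the red outline. The cap bottomed at about 16 mm of stroke, where the force rose steeply from 12 to 37 N. I held it there for about 0.7 s at about 24 N.
- **Return:** The stamp is upright on its mat, about 5 mm nearer the mat's centre than before. The cap is back up, with its top measured at 91 mm as expected. The gripper is open and clear of it.
- **Other things:** Everything else in the final pictures looked undisturbed, judged by eye.
- **Not confirmed:** No printed mark shows in the final side view of the box. The stamping is therefore judged from the stroke and the force, not from a visible print.

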